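# Carry an unsoldered power board level into the board holder and clamp it

### The job

Take the power board with the yellow-wound transformer out of the black tray, gripping it by its two long edges at its balance point and carrying it level, because the heavy transformer is only plugged into its socket and not soldered yet. Set it down gently on its feet in the board holder, centred, with the transformer end towards the fixed aluminium jaw, then let go and push the blue sliding jaw along until the board is held snugly between the two jaws. Leave everything else where it is.

Things in the scene. Friction and masses are not known exactly. Their poses are not given: they have to be found in the camera images.
- board_mid (a point): Middle of the green power board to be moved, at the centre of its 3 mm thickness, 16.5 mm above its feet. Board 190 mm long (x), 60 mm wide (y), long edges bare. +x points to the heavy transformer end, z up. With the transformer the whole (about 500 g) balances at x = +34 mm (+-3 mm). Highest parts: transformer top 29.5 mm, blue capacitors (x = -46 mm) 23.5 mm above this point.
- board: The same power board as a  origin midway between its feet, at their underside, axes as for board_mid. It stands on four brass spacers, 7 mm in diameter and 15 mm high, at x +-85, y +-24 mm. 200 g without the transformer.
- trafo: Transformer on the board to be moved: 46 (x) x 40 x 28 mm, black base, yellow winding, dark core, about 300 g. Origin at the centre of its underside, which rests on the board's upper face at board x = +62 mm, in a 4 mm high black socket with 1.5 mm play; not fastened: it comes out if tipped.
- tray: Shallow black tray fixed to the bench, 241 mm long (x) by 222 mm wide (y), 20 mm high, walls and floor 4 mm; origin under its centre. Two boards lie in it lengthwise, side by side, about 94 mm between centre lines; either may be the one with the transformer.
- spare_board: Second board in the tray, the same 190 x 60 mm but with an empty socket; leave alone. Origin midway between its feet, at their underside; x along its length.
- holder: Board holder fixed to the bench: grey plate, x -175 to +125 mm, y +-50 mm, upper face 8 mm above the origin. Fixed aluminium jaw at +x, inner face x = +97 mm; jaws 70 mm wide, 36 mm above the plate. A steel rail 22 mm wide, 9 mm high runs along y = 0, under the board between its feet. A board in place: its x along holder x, y = 0, feet on the plate, heavy end on the fixed jaw, middle at x = +2 mm.
- jaw (a joint): Travel of the blue sliding jaw towards the fixed jaw, m: 0 fully open, at most 0.060. Its inner face is at holder x = -0.135 + travel; it meets a board that lies against the fixed jaw at 0.042. It slides stiffly (about 3 N) and stays where it is left; a board in its way is pushed along (a further 3 to 6 N).
- jaw_back (a point): Middle of the outer (-x) upright face of the sliding jaw, 30 mm above the bench; the face spans 22 to 44 mm above the bench and 70 mm of width. Below it two feet stand out 14 mm (up to 21 mm above the bench); above it a 44 mm wide black thumb tab, 1 mm set back, rises to 58 mm. The jaw is 12 mm thick. Push here along the holder's +x.
- scanner: Black hand scanner on its stand, fixed to the bench between tray and holder: foot 92 mm wide, head about 90 x 62 mm, top 205 mm above the bench. Origin under the foot.
- loupe: Small black loupe standing on the bench, 36 mm wide and high; leave alone.
- tape: Roll of amber tape, 68 mm wide, 19 mm high, lying on the bench; leave alone.
- dispenser: Blue solvent dispenser with steel top, 72 mm wide, 118 mm high; leave alone.
- nutdriver: Driver with red handle, 160 mm long (x), 26 mm high, lying on the bench; leave alone.
- mainboard: Small green circuit board 95 x 120 mm, 10 mm high, lying on the bench; leave alone.
Not all that is in view belongs to the job. There is more than one size of the trafo; the job needs the largest. Leave any pink or purple look-alike of the board alone.

How it is judged (in metres and radians):
On the way, in this order (a step that is already met when the one before it is completed fails the run):
1. the board is lifted clear of the tray, gripped within 15 mm of its balance point, and level within 5 degrees (height (world z) of board_mid above 0.05 m and x of the grasp point in the frame of board_mid between 0.019 and 0.049 m and y of the grasp point in the frame of board_mid between -0.02 and 0.02 m and angle between board_mid's own z axis and vertical below 0.087 rad and contact force between the fingers and board above 1 N), for 0.3 s.
2. the board stands on its feet in the holder between the jaws while it is still in the gripper (set down, not dropped) (z of board_mid in the frame of holder between 0.021 and 0.0275 m and y of board_mid in the frame of holder between -0.01 and 0.01 m and x of board_mid in the frame of holder between -0.042 and 0.006 m and angle between the x axis of board_mid and the x axis of holder, either way round below 0.14 rad and contact force between the fingers and board above 0.5 N), for 0.05 s.
At the end, for the whole second after the job is handed in: Board level on its feet in the holder, transformer end at the fixed jaw, within 8 mm of the centre line and 3.4 degrees of square, held between both jaws with at most 3.5 mm play in all; transformer still in its socket; all released and at rest (x of board_mid in the frame of holder between -0.002 and 0.006 m and y of board_mid in the frame of holder between -0.008 and 0.008 m and z of board_mid in the frame of holder between 0.022 and 0.027 m and angle between the x axis of board_mid and the x axis of holder, either way round below 0.06 rad and x of trafo in the frame of holder above 0.045 m and value of joint jaw between 0.0385 and 0.046 m and angle between board_mid's own z axis and vertical below 0.05 rad and horizontal distance between trafo and board_mid between 0.056 and 0.068 m and z of trafo in the frame of board_mid between -0.002 and 0.006 m and linear speed of each of board, trafo below 0.02 m/s); the robot touches nothing.
It fails at once if the board is tilted more than 10 degrees (angle between board_mid's own z axis and vertical above 0.175 rad).
It fails at once if the transformer comes out of its socket (z of trafo in the frame of board_mid above 0.0065 m or horizontal distance between trafo and board_mid above 0.07 m or horizontal distance between trafo and board_mid below 0.054 m).
It fails at once if a bystander is moved by more than 15 mm (distance of any of spare_board, loupe, tape, dispenser, nutdriver, mainboard from where it was at the start of the episode above 0.015 m).
It fails at once if the scanner is struck (contact force between scanner and the arm above 2 N or contact force between scanner and the fingers above 2 N or contact force between scanner and board above 2 N).
It also fails if it takes over 72 s, if anything falls off the work surface, if the arm or the gripper's body presses on something with over 40 N, if the wrist force passes 120 N, or if a joint passes its speed limit or range.

### The arm

A 6-joint arm with a two-finger parallel gripper is mounted at the origin on the work surface. World frame = base frame: x ahead of the robot, y to its left, z up, the work surface at z = 0. Lengths are in mm, angles in rad, forces in N, time in s.
With the tool pointing down it reaches from about 250 to 800 mm from the base axis. Payload 3.9 kg.
Tool frame: the origin (TCP) lies at the very end of the fingers, on their centre line; the grasp point (between the pads) lies 19 mm behind it (hold_point_z is the z of the grasp point in the tool frame, in mm); z points along the fingers, y is the direction in which the jaws open and shut (so a half turn about z gives the same grasp; the last joint's range is limited). The gripper opens to 85 mm and grips with 20 to 120 N. Pads are 22 mm wide; open, the fingers measure 114 mm over their backs; the gripper's body (76 mm by 85 mm) begins 54 mm behind the grasp point. The pads swing forward as they close: fully open they stand 13 mm farther back than shut.
Start: joints at [-1.31, 0.26, -0.138, 1.173, 0, 1.571], TCP at [135.369, -507.238, 231.304] pointing down, gripper open.
Joint ranges: [-2.78, 2.78], [-0.83, 1.72], [-1.28, 1.37], [-1.9, 2.12], [-1.57, 1.48], [-3.14, 3.14]. Speed limits (rad/s): [2.57, 2.57, 3.14, 3.14, 3.14, 3.14].

### API

Orientations are given as a unit quaternion [x, y, z, w].
In Python, from workcell import * gives the robot as it stands. The module is installed in compiled form; this text tells all that it offers.
- The arm moves only by the tool carry_out, never from a script. Its argument "rows" is a list of rows, each an object with "translation": the shift along the tool's x, y, z in cm, a list of three; "twist": the turn about the tool's z in rad. A call has 1 to 20 rows; each row is the pose to reach, as a shift and turn from the pose commanded when the call began, along the tool's axes at that moment; what a row does not reach only later rows make up. A row lasts 1/12 s, in which the tool goes at most 41.7 mm and 7.16 degrees, less where a joint would pass 70% of its speed; a pose out of reach is approached as far as the arm can. A call with a gripper value outside its range is refused whole. "jaw" is the finger opening in cm, from 0 to 8.54, set as the call begins (left out, the last holds). The fingers move at their own pace and stop on an object; "squeeze" is the grip in N (left out, the last holds). Time passes only in rows, so rows that repeat a pose let the fingers close. It gives the time, the measured TCP pose, the force and the opening at its end, in the units of the state.
- read_state(): the state, without advancing time (a new reading comes with each control period).
- read_camera(name): name is "scene" or "side" or "wrist"; returns a dict with "pixels" (384x512x3 uint8, red, green, blue), "K" (3x3 intrinsics, pixels), "R" (3x3) and "t" (3): a world point X has camera coordinates R X + t; the wrist camera has in their place "tool_from_camera" (4x4, takes a point from camera to tool coordinates, whose origin is the TCP and whose axes are the flange's). Camera axes: x right, y down, z forward; pixel columns grow to the right and rows downward; lengths in mm; the calibration is good to about 2 mm. A picture is of the moment at which its call begins: read the wrist's pose just before it. There is no depth.
- sign_off(): hands the job in, once; it reports no verdict.
The state is a dict: "t": time; "joint_positions": joint angles; "joint_velocities": joint speeds; "joint_efforts": joint torques, N m; "tool_pos": TCP position; "orientation": TCP orientation; "wrist_force": force on the tool from outside, world axes, zero at the start; "ft_torque": the same for the moment, N m; "gripper_width": opening from 0.0 (shut) to 1.0 (fully open).
Only numpy, scipy, OpenCV 4.12 (cv2) and the standard library are available. Lean on these libraries where they do the work, as an engineer would, in place of code of your own. Each camera call takes 0.05 s, during which the arm holds its last target. There are 200 camera calls.

## Working session

There is one attempt and no reset: what is moved stays moved. The work goes in short steps, Python scripts to look and compute and a tool call to move; the robot and the scene stay as the last step left them, time stands still between calls to the robot, and variables do not carry over. Pictures are saved under pics/ and viewed, about 8 in all and at most 12, crops included, and the job is handed in when it is done.

Besides the shell and the picture viewer there is one more tool, called after "Request:" as a command line: name --argument value ..., lists and objects as JSON in quotes. carry_out: Moves the arm, as the interface text tells. Its arguments: {"type":"object","properties":{"rows":{"type":"array"},"jaw":{"type":"number"},"squeeze":{"type":"number"}},"required":["rows"]}

```bash
mkdir -p pics
cat > h.py <<'E'
from workcell import *
import numpy as np, cv2
from scipy.spatial.transform import Rotation as Rn
def grab(n,f):
    s=read_state(); c=read_camera(n); p=c["pixels"]
    cv2.imwrite("pics/"+f+".png",cv2.cvtColor(p,cv2.COLOR_RGB2BGR))
    if n=="wrist":
        T=np.eye(4);T[:3,:3]=Rn.from_quat(s["orientation"]).as_matrix();T[:3,3]=s["tool_pos"]
        W=T@np.array(c["tool_from_camera"]); R=W[:3,:3].T; t=-R@W[:3,3]
    else: R,t=np.array(c["R"]),np.array(c["t"])
    K=np.array(c["K"]); np.savez("pics/"+f+".npz",K=K,R=R,t=t)
    return p,K,R,t
def cal(f):
    d=np.load("pics/"+f+".npz"); return d["K"],d["R"],d["t"]
def ray(f,uv):
    K,R,t=cal(f); o=-R.T@t; d=R.T@np.linalg.solve(K,np.array([uv[0],uv[1],1.])); return o,d/np.linalg.norm(d)
def onz(f,uv,z):
    o,d=ray(f,uv); return o+d*(z-o[2])/d[2]
def proj(f,X):
    K,R,t=cal(f); p=K@(R@np.array(X,float)+t); return p[:2]/p[2]
def tri(l):
    A=np.zeros((3,3));b=np.zeros(3)
    for f,uv in l:
        o,d=ray(f,uv);P=np.eye(3)-np.outer(d,d);A+=P;b+=P@o
    X=np.linalg.solve(A,b); return X,[float(np.linalg.norm(proj(f,X)-uv)) for f,uv in l]
E
python3 - <<'E'
from h import *
a=grab("scene","scene0")[0];b=grab("side","side0")[0];c=grab("wrist","wrist0")[0]
for f in ("scene0","side0","wrist0"):
    K,R,t=cal(f);print(f,K[0,0],-R.T@t,R[2])
s=read_state();print(s)
print(read_camera("wrist")["tool_from_camera"])
z=np.vstack([a,b])[:,:,::-1]
cv2.imwrite("pics/v1.png",cv2.resize(a[:,:,::-1],(800,600),interpolation=cv2.INTER_CUBIC))
cv2.imwrite("pics/v2.png",cv2.resize(b[:,:,::-1],(800,600),interpolation=cv2.INTER_CUBIC))
E
```

```text
scene0 445.9779827562404 [1123.98630097  604.18720554 1360.37024761] [-0.41645134 -0.36829286 -0.83122118]
side0 380.77031363760904 [  44.39530005  896.47088809 1024.59069381] [ 0.29278564 -0.64609369 -0.70486843]
wrist0 303.8541078204527 [ 215.92173963 -487.51651173  373.34830418] [-0.31313677 -0.0817393  -0.94618394]
{'t': 0.15, 'joint_positions': array([-1.31001477e+00,  2.60559404e-01, -1.39035292e-01,  1.17269073e+00,
        6.62795043e-06,  1.57080118e+00]), 'joint_velocities': array([ 4.52503590e-05, -3.24520459e-03,  3.60401849e-03,  5.37866965e-04,
        7.94648478e-04, -4.70863424e-04]), 'joint_efforts': array([-5.19141577e-04, -4.06006050e+01,  2.54166806e+01,  1.26854028e-02,
       -1.30257422e-05, -7.07533978e-07]), 'tool_pos': array([ 135.23719146, -506.76651615,  230.65649743]), 'orientation': array([ 9.91511201e-01,  1.30019170e-01, -9.35233671e-05, -7.38658962e-04]), 'wrist_force': array([ 0.81499915,  0.62892181, -0.18867518]), 'ft_torque': array([ 0.02742159, -0.01697933, -0.0100301 ]), 'gripper_width': 1.0024378619592726}
[[ 2.23637624e-03 -9.46184656e-01 -3.23619522e-01  8.29020378e+01]
 [ 9.99997138e-01  2.39113997e-03 -8.06197365e-05  2.06392443e+00]
 [ 8.50100732e-04 -3.23618415e-01  9.46187296e-01 -1.42813688e+02]
 [ 0.00000000e+00  0.00000000e+00  0.00000000e+00  1.00000000e+00]]
```

View pics/v1.png

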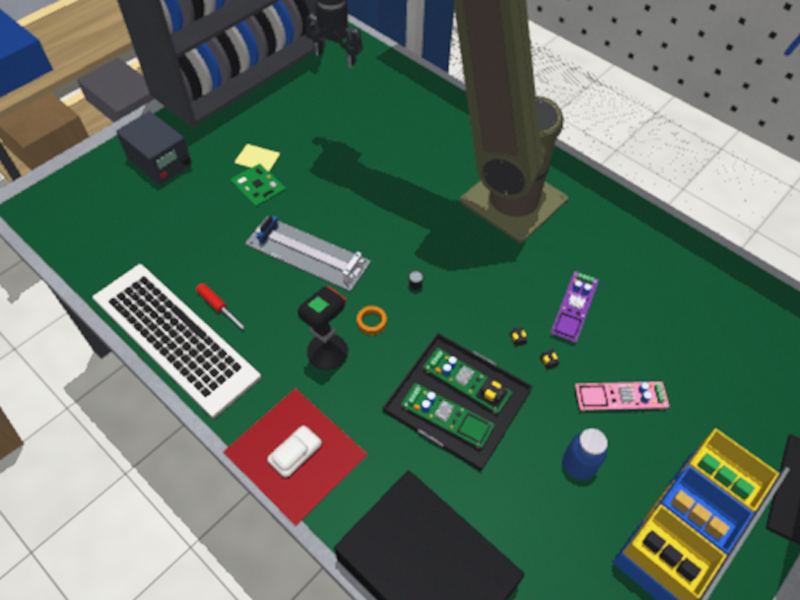

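View pics/v2.png

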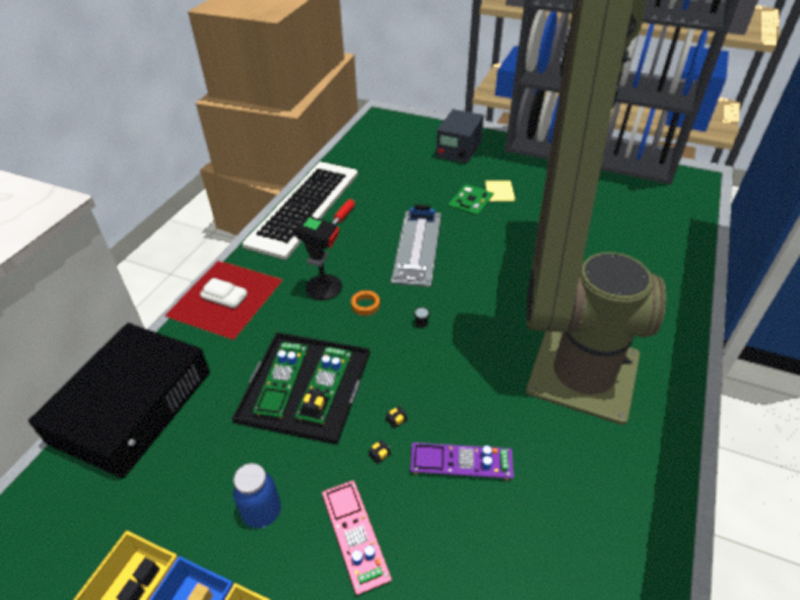

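Candidates in the scene view (800x600 px): green board with yellow transformer in tray (468,375); spare in tray with empty socket (447,415); purple (575,305) and pink (622,395) look-alikes; loose small transformers (518,336) and (549,358). I choose the one at (468,375), which side view shows at (325,382). The holder is at scene (308,252), its blue jaw at (265,230). Next, rough positions.

Run:
```python
from h import *
np.set_printoptions(precision=1,suppress=True)
P={'trafo':((493,390),(314,403)),'boardfar':((428,353),(332,350)),'bluejaw':((265,228),(424,212)),'fixjaw':((353,266),(413,275)),'scanhead':((321,305),(318,232)),'scanfoot':((328,352),(322,288)),'loupe':((416,280),(421,315)),
'trayA':((440,336),(368,348)),'trayB':((530,382),(338,440)),'trayC':((482,466),(236,420)),'trayD':((385,408),(276,335)),'tape':((371,320),(365,302)),'disp':((585,455),(256,495))}
for k,(a,b) in P.items():
    X,e=tri([("scene0",np.array(a)*.64),("side0",np.array(b)*.64)]);print(k,X,np.array(e))
```

```text
trafo [486.8 315.2  33.7] [0.2 0.2]
boardfar [518.2 163.9  31.4] [2.9 2.8]
bluejaw [ 519.8 -378.8   23.9] [0.6 0.5]
fixjaw [ 452.4 -137.5   16.7] [0.7 0.7]
scanhead [645.9 -27.8 175.1] [0.6 0.5]
scanfoot [651.3 -19.1   1.6] [0.2 0.2]
loupe [380.5  -1.1  25.6] [0.6 0.6]
trayA [454.  136.9  20.9] [1.3 1.4]
trayB [408.9 360.1  14.6] [1.  1.1]
trayC [623.7 399.7   9.7] [0. 0.]
trayD [667.2 171.3  14.4] [0.2 0.2]
tape [527.   -6.5   9.1] [0.2 0.2]
disp [480.  538.9  49.2] [0.6 0.6]
```

Request:
carry_out --rows '[{"translation": [40.2, -21.7, -7.0], "twist": -1.58}, {"translation": [40.2, -21.7, -7.0], "twist": -1.58}, {"translation": [40.2, -21.7, -7.0], "twist": -1.58}, {"translation": [40.2, -21.7, -7.0], "twist": -1.58}, {"translation": [40.2, -21.7, -7.0], "twist": -1.58}, {"translation": [40.2, -21.7, -7.0], "twist": -1.58}, {"translation": [40.2, -21.7, -7.0], "twist": -1.58}, {"translation": [40.2, -21.7, -7.0], "twist": -1.58}, {"translation": [40.2, -21.7, -7.0], "twist": -1.58}, {"translation": [40.2, -21.7, -7.0], "twist": -1.58}, {"translation": [40.2, -21.7, -7.0], "twist": -1.58}, {"translation": [40.2, -21.7, -7.0], "twist": -1.58}, {"translation": [40.2, -21.7, -7.0], "twist": -1.58}, {"translation": [40.2, -21.7, -7.0], "twist": -1.58}, {"translation": [40.2, -21.7, -7.0], "twist": -1.58}, {"translation": [40.2, -21.7, -7.0], "twist": -1.58}, {"translation": [40.2, -21.7, -7.0], "twist": -1.58}, {"translation": [40.2, -21.7, -7.0], "twist": -1.58}]' --jaw 7.4 --squeeze 60

```text
t: 1.7
tool_pos: [467.4, -194.4, 301.3]
orientation: [0.606, 0.795, 0.0, -0.0]
wrist_force: [-0.5, 0.1, -0.2]
gripper_width: 0.865
```

Run:
```python
from h import *
a=grab("wrist","h1")[0]
cv2.imwrite("pics/v3.png",cv2.resize(a[:,:,::-1],(800,600),interpolation=cv2.INTER_CUBIC))
```

```text
(no output)
```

View pics/v3.png

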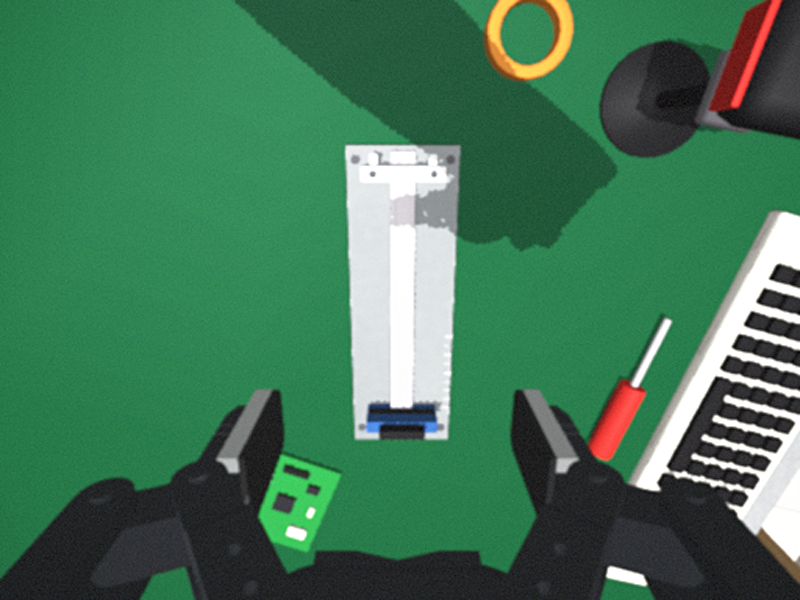

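The holder is seen from above: plate corners at (346,146), (460,146), (355,439), (448,439), fixed jaw at v≈174, blue jaw at (402,420). Next: a second view along the way to the tray.

Request:
carry_out --rows '[{"translation": [11.4, 4.0, 0]}, {"translation": [11.4, 4.0, 0]}, {"translation": [11.4, 4.0, 0]}, {"translation": [11.4, 4.0, 0]}, {"translation": [11.4, 4.0, 0]}, {"translation": [11.4, 4.0, 0]}]'

```text
invalid input
```

Run:
```python
from h import *
grab("wrist","h2")
print(read_state()["tool_pos"])
```

```text
[ 467.50634299 -194.33921953  301.32146876]
```

Request:
carry_out --rows '[{"translation": [36.5, 10.8, 0], "twist": 0.07}, {"translation": [36.5, 10.8, 0], "twist": 0.07}, {"translation": [36.5, 10.8, 0], "twist": 0.07}, {"translation": [36.5, 10.8, 0], "twist": 0.07}, {"translation": [36.5, 10.8, 0], "twist": 0.07}, {"translation": [36.5, 10.8, 0], "twist": 0.07}, {"translation": [36.5, 10.8, 0], "twist": 0.07}, {"translation": [36.5, 10.8, 0], "twist": 0.07}, {"translation": [36.5, 10.8, 0], "twist": 0.07}, {"translation": [36.5, 10.8, 0], "twist": 0.07}, {"translation": [36.5, 10.8, 0], "twist": 0.07}, {"translation": [36.5, 10.8, 0], "twist": 0.07}, {"translation": [36.5, 10.8, 0], "twist": 0.07}]'

```text
t: 2.88
tool_pos: [474.5, 185.3, 301.3]
orientation: [0.634, 0.774, -0.0, 0.0]
wrist_force: [0.1, -0.2, -0.3]
gripper_width: 0.868
```

Run:
```python
from h import *
a=grab("wrist","t1")[0]
print(read_state()["tool_pos"],read_state()["orientation"])
cv2.imwrite("pics/v4.png",cv2.resize(a[:,:,::-1],(800,600),interpolation=cv2.INTER_CUBIC))
```

```text
[474.5670385  185.11524153 301.4200703 ] [ 6.33836367e-01  7.73467128e-01 -2.06894176e-04  1.35514820e-04]
```

View pics/v4.png

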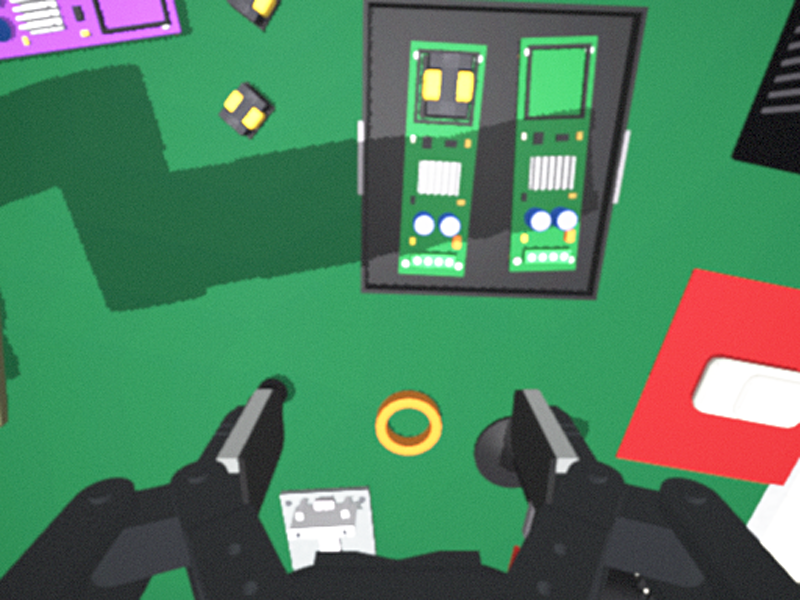

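The chosen board appears with corners at (411,41), (487,45), (400,272), (464,276) and the yellow transformer at (448,85). The spare is to its right with an empty socket. I go closer for the second view.

Request:
carry_out --rows '[{"translation": [11.5, 3.8, 5], "twist": 0}, {"translation": [11.5, 3.8, 5], "twist": 0}, {"translation": [11.5, 3.8, 5], "twist": 0}, {"translation": [11.5, 3.8, 5], "twist": 0}, {"translation": [11.5, 3.8, 5], "twist": 0}, {"translation": [11.5, 3.8, 5], "twist": 0}, {"translation": [11.5, 3.8, 5], "twist": 0}]'

```text
t: 3.52
tool_pos: [489.3, 305.1, 252.1]
orientation: [0.634, 0.773, 0.0, 0.0]
wrist_force: [-0.8, 0.7, 0.5]
gripper_width: 0.867
```

Run:
```python
from h import *
a=grab("wrist","t2")[0]
print(read_state()["tool_pos"],read_state()["orientation"])
# green board masks
for f in ("t1","t2"):
    im=cv2.imread(f"pics/{f}.png");hsv=cv2.cvtColor(im,cv2.COLOR_BGR2HSV)
    # tray: dark region -> fill
    dark=((hsv[:,:,2]<85)&(hsv[:,:,1]<90)).astype(np.uint8)
    cs,_=cv2.findContours(cv2.morphologyEx(dark,cv2.MORPH_CLOSE,np.ones((3,3))),cv2.RETR_CCOMP,cv2.CHAIN_APPROX_NONE)
    for c in sorted(cs,key=cv2.contourArea)[-6:]:
        print(f,cv2.contourArea(c),cv2.boundingRect(c),cv2.minAreaRect(c))
cv2.imwrite("pics/v5.png",cv2.resize(a[:,:,::-1],(800,600),interpolation=cv2.INTER_CUBIC))
```

```text
[489.41809458 305.19374715 252.3916245 ] [6.33896789e-01 7.73417453e-01 4.22427301e-04 3.53975280e-04]
t1 163.5 (311, 268, 15, 20) ((317.2752685546875, 276.6404113769531), (12.966898918151855, 19.862590789794922), 12.994616508483887)
t1 1674.5 (300, 73, 30, 80) ((314.8907775878906, 112.46615600585938), (26.015438079833984, 80.37605285644531), 3.1798300743103027)
t1 2179.0 (469, 0, 43, 110) ((490.0, 54.49999237060547), (108.99998474121094, 41.99999237060547), 90.0)
t1 22645.0 (235, 4, 156, 180) ((311.57855224609375, 94.98682403564453), (154.9556121826172, 177.91314697265625), 1.7899105548858643)
t1 29699.0 (0, 243, 512, 141) ((255.5, 313.0), (140.0, 511.0), 90.0)
t1 29995.0 (231, 0, 183, 191) ((321.17852783203125, 95.28682708740234), (178.10055541992188, 186.97122192382812), 1.7899105548858643)
t2 328.5 (236, 139, 16, 29) ((243.5, 153.0), (28.0, 15.0), 90.0)
t2 390.0 (107, 146, 38, 35) ((125.43565368652344, 164.3564453125), (24.344472885131836, 30.536130905151367), 39.28940963745117)
t2 1574.0 (235, 131, 40, 45) ((254.33692932128906, 153.43539428710938), (38.55166244506836, 43.98772430419922), 3.179830312728882)
t2 5675.5 (446, 33, 66, 185) ((478.5, 125.0), (184.0, 65.0), 90.0)
t2 17778.0 (208, 120, 164, 185) ((289.5, 212.0), (163.0, 184.0), 0.0)
t2 56510.0 (0, 101, 512, 283) ((255.5, 242.0), (282.0, 511.0), 90.0)
```

View pics/v5.png

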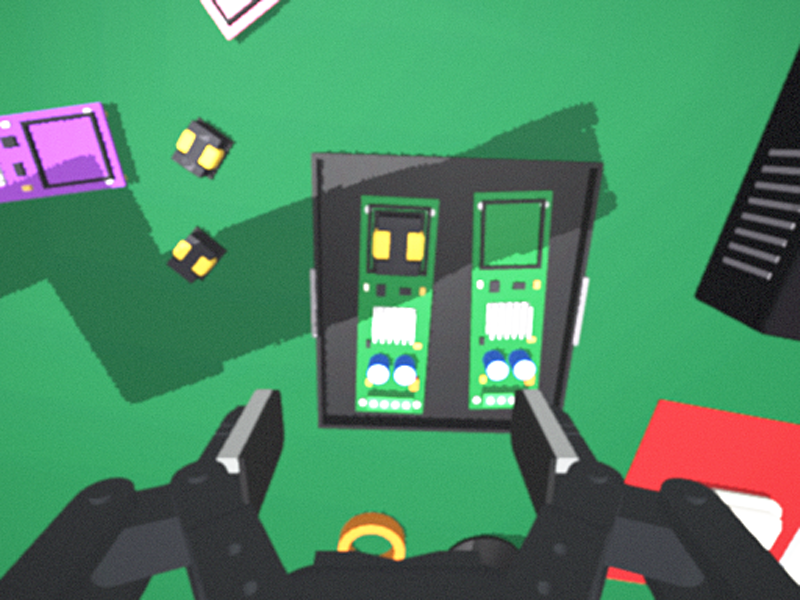

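```bash
cat > m.py <<'E'
from h import *
def board_quad(f,box):
    im=cv2.imread(f"pics/{f}.png"); im=cv2.resize(im,None,fx=4,fy=4,interpolation=cv2.INTER_CUBIC)
    hsv=cv2.cvtColor(im,cv2.COLOR_BGR2HSV)
    m=((hsv[:,:,1]>100)&(hsv[:,:,2]>40)&(abs(hsv[:,:,0].astype(int)-70)<25)).astype(np.uint8)
    k=np.zeros_like(m);x0,y0,x1,y1=[int(4*b) for b in box];k[y0:y1,x0:x1]=1;m*=k
    m=cv2.morphologyEx(m,cv2.MORPH_OPEN,np.ones((5,5)))
    cs,_=cv2.findContours(m,cv2.RETR_EXTERNAL,cv2.CHAIN_APPROX_NONE)
    c=cv2.convexHull(max(cs,key=cv2.contourArea))
    q=cv2.approxPolyN(c,4,ensure_convex=True).reshape(-1,2)
    q=(q+.5)/4-.5
    q=q[np.argsort(q[:,1])]; return np.vstack([q[:2][np.argsort(q[:2,0])],q[2:][np.argsort(q[2:,0])]]) # TL TR BL BR
E
python3 - <<'E'
from m import *
np.set_printoptions(precision=1,suppress=True)
q1=board_quad("t1",(250,20,318,180));q2=board_quad("t2",(222,118,288,268))
print(q1);print(q2)
C=[tri([("t1",a),("t2",b)]) for a,b in zip(q1,q2)]
for X,e in C: print(X,np.array(e))
for f,q in (("t1",q1),("t2",q2)):
    P=np.array([onz(f,p,22) for p in q])
    TL,TR,BL,BR=P; m=P.mean(0); ax=(TL+TR-BL-BR)/2
    print(f,"mid",m,"len",np.linalg.norm(ax),"w",np.linalg.norm(TL-TR),np.linalg.norm(BL-BR),"yaw",np.arctan2(ax[1],ax[0]),
     "yaws",np.arctan2(*(TL-BL)[1::-1]),np.arctan2(*(TR-BR)[1::-1]),"end+",(TL+TR)/2)
E
```

```text
[[262.4  25.4]
 [311.6  28.4]
 [253.9 174.9]
 [296.9 177.1]]
[[230.4 124.1]
 [281.1 126.9]
 [226.6 263.4]
 [271.1 264.9]]
[453.1 341.1  21.5] [0. 0.]
[513.7 350.   21.3] [0. 0.]
[481.  152.4  24.1] [0.2 0.2]
[542.9 160.7  21.2] [0.3 0.3]
t1 mid [497.5 250.9  22. ] len 191.2168364627952 w 61.07084099908001 62.0477610771245 yaw 1.7190909860176953 yaws 1.7165365274759532 1.721645575508058 end+ [483.3 345.5  22. ]
t2 mid [497.8 250.8  22. ] len 191.8117799324011 w 61.221495086740696 62.70065619757558 yaw 1.7222152639492083 yaws 1.718374342340375 1.726073965028332 end+ [483.3 345.6  22. ]
```

Request:
carry_out --rows '[{"translation": [-2.1, -0.1, 4], "twist": 0.048}, {"translation": [-2.1, -0.1, 8], "twist": 0.048}, {"translation": [-2.1, -0.1, 12], "twist": 0.048}, {"translation": [-2.1, -0.1, 15], "twist": 0.048}, {"translation": [-2.1, -0.1, 17], "twist": 0.048}, {"translation": [-2.1, -0.1, 18.2], "twist": 0.048}, {"translation": [-2.1, -0.1, 18.2], "twist": 0.048}, {"translation": [-2.1, -0.1, 18.2], "twist": 0.048}, {"translation": [-2.1, -0.1, 18.2], "twist": 0.048}]'

```text
t: 4.32
tool_pos: [493.4, 286.0, 71.0]
orientation: [0.652, 0.758, 0.001, 0.0]
wrist_force: [-0.5, 0.2, 0.5]
gripper_width: 0.865
```

Run:
```python
from h import *
np.set_printoptions(precision=2,suppress=True)
a=grab("wrist","t3")[0]
s=read_state();print(s["tool_pos"],s["orientation"])
cv2.imwrite("pics/v6.png",cv2.resize(a[:,:,::-1],(800,600),interpolation=cv2.INTER_CUBIC))
m=np.array([497.7,251,22]);x=np.array([np.cos(1.7205),np.sin(1.7205),0]);y=np.array([-x[1],x[0],0])
for d in (34,):
  for e in (30,-30): print(d,e,proj("t3",m+x*d+y*e)*800/512)
print(proj("t3",m+x*95)*800/512)
```

```text
[493.6  286.37  71.27] [0.65 0.76 0.   0.  ]
34 30 [326.05 339.74]
34 -30 [462.84 340.04]
[394.78 198.37]
```

View pics/v6.png

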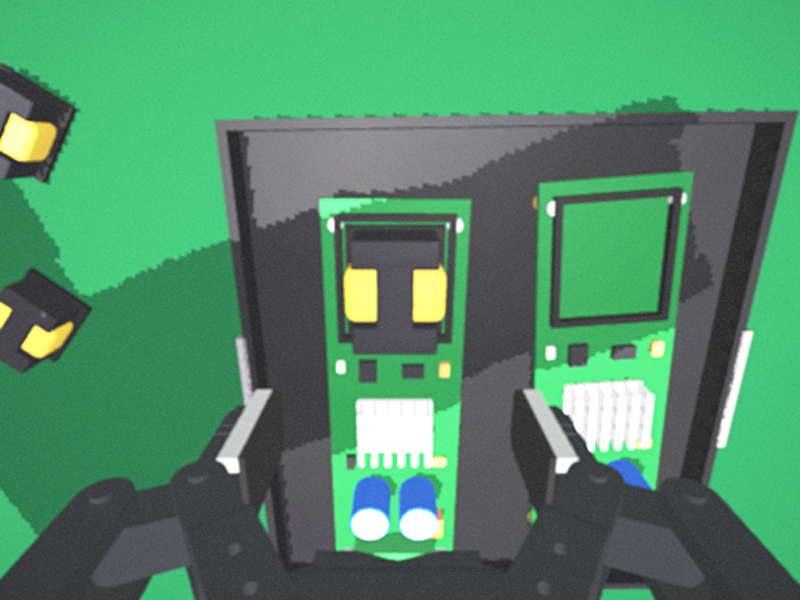

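Both fingertips (272 and 524) are centred on the board edges (about 330 and 463). The board is clear of the wall and the spare. I descend slowly.

Request:
carry_out --rows '[{"translation": [-0.15, 0, 2], "twist": 0}, {"translation": [-0.15, 0, 3.5], "twist": 0}, {"translation": [-0.15, 0, 4.5], "twist": 0}, {"translation": [-0.15, 0, 5.2], "twist": 0}, {"translation": [-0.15, 0, 5.7], "twist": 0}, {"translation": [-0.15, 0, 6.0], "twist": 0}, {"translation": [-0.15, 0, 6.1], "twist": 0}, {"translation": [-0.15, 0, 6.1], "twist": 0}, {"translation": [-0.15, 0, 6.1], "twist": 0}]'

```text
t: 5.12
tool_pos: [492.7, 284.9, 8.8]
orientation: [0.651, 0.759, 0.0, 0.0]
wrist_force: [-0.3, -0.3, -0.2]
gripper_width: 0.862
```

Request:
carry_out --rows '[{"translation": [0, 0, 0], "twist": 0}, {"translation": [0, 0, 0], "twist": 0}, {"translation": [0, 0, 0], "twist": 0}, {"translation": [0, 0, 0], "twist": 0}, {"translation": [0, 0, 0], "twist": 0}, {"translation": [0, 0, 0], "twist": 0}, {"translation": [0, 0, 0], "twist": 0}, {"translation": [0, 0, 0], "twist": 0}]' --jaw 5.0 --squeeze 60

```text
t: 5.78
tool_pos: [492.7, 284.9, 9.5]
orientation: [0.651, 0.759, 0.001, 0.0]
wrist_force: [-0.9, -0.5, 5.1]
gripper_width: 0.673
```

Request:
carry_out --rows '[{"translation": [0, 0, -0.2], "twist": 0}, {"translation": [0, 0, -0.5], "twist": 0}, {"translation": [0, 0, -0.9], "twist": 0}, {"translation": [0, 0, -1.4], "twist": 0}, {"translation": [0, 0, -1.7], "twist": 0}, {"translation": [0, 0, -1.8], "twist": 0}, {"translation": [0, 0, -1.8], "twist": 0}, {"translation": [0, 0, -1.8], "twist": 0}]'

```text
t: 6.45
tool_pos: [492.4, 284.6, 26.3]
orientation: [0.651, 0.759, 0.0, -0.0]
wrist_force: [0.4, -1.1, -5.0]
gripper_width: 0.671
```

Run:
```python
from h import *
a=grab("wrist","t4")[0]
s=read_state();print(s["tool_pos"],s["wrist_force"],s["ft_torque"])
cv2.imwrite("pics/v7.png",a[:,:,::-1])
```

```text
[492.20001943 284.5754622   26.1711931 ] [ 0.09738183  0.84996616 -5.3800701 ] [0.00487712 0.01745173 0.02371249]
```

View pics/v7.png

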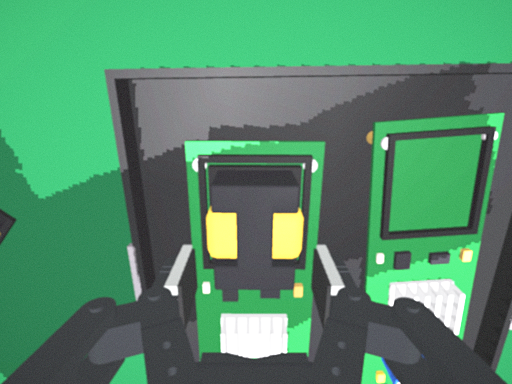

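Run:
```python
from m import *
np.set_printoptions(precision=2,suppress=True)
im=cv2.imread("pics/t4.png");hsv=cv2.cvtColor(cv2.resize(im,None,fx=4,fy=4,interpolation=cv2.INTER_CUBIC),cv2.COLOR_BGR2HSV)
m=((hsv[:,:,1]>100)&(hsv[:,:,2]>40)&(abs(hsv[:,:,0].astype(int)-70)<25)).astype(np.uint8)
k=np.zeros_like(m);k[4*110:4*240,4*160:4*345]=1;m=cv2.morphologyEx(m*k,cv2.MORPH_OPEN,np.ones((5,5)))
cs,_=cv2.findContours(m,cv2.RETR_EXTERNAL,cv2.CHAIN_APPROX_NONE)
q=(cv2.approxPolyN(cv2.convexHull(max(cs,key=cv2.contourArea)),4,ensure_convex=True).reshape(-1,2)+.5)/4-.5
q=q[np.argsort(q[:,1])][:2];q=q[np.argsort(q[:,0])];print(q)
T=read_state()["tool_pos"]; yaw=2*np.arctan2(.759,.651);x=np.array([np.cos(yaw),np.sin(yaw),0]);y=np.array([x[1],-x[0],0])
for zt in (26,32,38,39,44):
    P=[onz("t4",p,zt) for p in q]; print(zt,np.linalg.norm(P[0]-P[1]),[((p-T)@x,(p-T)@y) for p in P])
```

```text
[[183.38 139.12]
 [325.12 140.62]]
26 66.52883239991895 [(np.float64(59.553849541634605), np.float64(-33.092445673470046)), (np.float64(58.939966069100024), np.float64(33.433554413553495))]
32 63.740008882609764 [(np.float64(60.466873385405506), np.float64(-31.706725350798372)), (np.float64(59.87872330699996), np.float64(32.03056994669948))]
38 60.95118536530057 [(np.float64(61.3798972291764), np.float64(-30.32100502812671)), (np.float64(60.817480544899944), np.float64(30.627585479845486))]
39 60.48638144574899 [(np.float64(61.53206786980492), np.float64(-30.09005164101476)), (np.float64(60.9739400845499), np.float64(30.393754735369775))]
44 58.16236184799131 [(np.float64(62.29292107294735), np.float64(-28.935284705455036)), (np.float64(61.756237782799886), np.float64(29.224601012991425))]
```

Board weight (5 N) is carried. The far edge is at tool x=61 and fits level, so board mid is at tool x≈-34. Lift, then measure the holder.

Request:
carry_out --rows '[{"translation": [0, 0, -0.3], "twist": 0}, {"translation": [0, 0, -0.9], "twist": 0}, {"translation": [0, 0, -1.8], "twist": 0}, {"translation": [0, 0, -2.8], "twist": 0}, {"translation": [0, 0, -3.8], "twist": 0}, {"translation": [0, 0, -4.8], "twist": 0}, {"translation": [0, 0, -5.8], "twist": 0}, {"translation": [0, 0, -6.8], "twist": 0}, {"translation": [0, 0, -7.8], "twist": 0}, {"translation": [0, 0, -8.6], "twist": 0}, {"translation": [0, 0, -9.0], "twist": 0}, {"translation": [0, 0, -9.0], "twist": 0}, {"translation": [0, 0, -9.0], "twist": 0}, {"translation": [0, 0, -9.0], "twist": 0}]'

```text
t: 7.67
tool_pos: [491.9, 284.4, 115.7]
orientation: [0.651, 0.759, -0.001, -0.0]
wrist_force: [-0.1, 0.7, -4.5]
gripper_width: 0.671
```

Run:
```python
from m import *
np.set_printoptions(precision=2,suppress=True)
def plate(f,box,S=4):
    im=cv2.resize(cv2.imread(f"pics/{f}.png"),None,fx=S,fy=S,interpolation=cv2.INTER_CUBIC);hsv=cv2.cvtColor(im,cv2.COLOR_BGR2HSV)
    m=((hsv[:,:,1]<70)&(hsv[:,:,2]>90)).astype(np.uint8)
    k=np.zeros_like(m);x0,y0,x1,y1=[int(S*b) for b in box];k[y0:y1,x0:x1]=1;m=cv2.morphologyEx(m*k,cv2.MORPH_OPEN,np.ones((7,7)))
    m=cv2.morphologyEx(m,cv2.MORPH_CLOSE,np.ones((25,25)))
    cs,_=cv2.findContours(m,cv2.RETR_EXTERNAL,cv2.CHAIN_APPROX_NONE);c=max(cs,key=cv2.contourArea)
    q=(cv2.approxPolyN(cv2.convexHull(c),4,ensure_convex=True).reshape(-1,2)+.5)/S-.5
    q=q[np.argsort(q[:,1])];return np.vstack([q[:2][np.argsort(q[:2,0])],q[2:][np.argsort(q[2:,0])]])
q=plate("h1",(205,80,310,290));print(q)
for z in (4,8,12):
    P=np.array([onz("h1",p,z) for p in q]);TL,TR,BL,BR=P
    ax=(TL+TR-BL-BR)/2;yaw=np.arctan2(ax[1],ax[0])
    print(z,"mid",P.mean(0),"L",np.linalg.norm(ax),"W",np.linalg.norm(TL-TR),np.linalg.norm(BL-BR),"yaw",yaw,np.arctan2(*(TL-BL)[1::-1]),np.arctan2(*(TR-BR)[1::-1]))
# scene/side plate corners, extreme points of the hull
for n,box in (("scene0",(150,130,245,190)),("side0",(248,130,285,185))):
    im=cv2.imread(f"pics/{n}.png");p=[proj(n,c) for c in [onz("h1",u,8) for u in q]]
    print(n,np.array(p)*800/512)
```

```text
[[219.88  92.12]
 [294.88  92.12]
 [225.88 280.88]
 [286.88 280.88]]
4 mid [ 490.9  -263.65    4.  ] L 303.6315449157192 W 103.03065749629955 103.46935810930098 yaw 1.8391850667051548 1.838462655913791 1.8399074846973147
8 mid [ 490.49 -262.31    8.  ] L 300.8721530359659 W 102.09431881732654 102.5290325359179 yaw 1.8391850667051548 1.838462655913791 1.8399074846973147
12 mid [ 490.08 -260.97   12.  ] L 298.11276115621257 W 101.15798013835347 101.58870696253466 yaw 1.8391850667051546 1.838462655913791 1.8399074846973145
scene0 [[370.15 258.46]
 [349.37 288.87]
 [266.28 213.77]
 [243.21 241.67]]
side0 [[431.57 283.62]
 [391.07 280.3 ]
 [441.52 211.99]
 [405.8  209.53]]
```

The holder plate centre comes out at (490.5,-262.3), 301 mm long at z=8 (the text says 300), yaw 1.839, and it agrees with the scene and side views. I set down about 7 mm short of the fixed jaw. Now the carry, smoothly, in two calls.

Request:
carry_out --rows '[{"translation": [-0.4, -0.07, 0], "twist": -0.001}, {"translation": [-1.1, -0.2, 0], "twist": -0.003}, {"translation": [-2.2, -0.4, 0], "twist": -0.005}, {"translation": [-3.6, -0.7, 0], "twist": -0.009}, {"translation": [-5.5, -1.0, 0], "twist": -0.013}, {"translation": [-7.3, -1.4, 0], "twist": -0.018}, {"translation": [-9.1, -1.7, 0], "twist": -0.022}, {"translation": [-11.0, -2.0, 0], "twist": -0.026}, {"translation": [-12.8, -2.4, 0], "twist": -0.031}, {"translation": [-14.6, -2.7, 0], "twist": -0.035}, {"translation": [-16.4, -3.1, 0], "twist": -0.04}, {"translation": [-18.2, -3.4, 0], "twist": -0.044}, {"translation": [-20.1, -3.7, 0], "twist": -0.048}, {"translation": [-21.9, -4.1, 0], "twist": -0.053}, {"translation": [-23.7, -4.4, 0], "twist": -0.057}, {"translation": [-25.5, -4.8, 0], "twist": -0.061}, {"translation": [-27.0, -5.0, 0], "twist": -0.065}, {"translation": [-28.1, -5.2, 0], "twist": -0.068}, {"translation": [-28.8, -5.4, 0], "twist": -0.07}, {"translation": [-29.2, -5.4, 0], "twist": -0.07}]'

```text
t: 9.33
tool_pos: [482.2, -13.6, 116.2]
orientation: [0.625, 0.781, -0.0, -0.0]
wrist_force: [-0.0, 1.0, -4.0]
gripper_width: 0.669
```

Request:
carry_out --rows '[{"translation": [-0.3, -0.08, 0], "twist": -0.001}, {"translation": [-1.0, -0.25, 0], "twist": -0.002}, {"translation": [-1.9, -0.5, 0], "twist": -0.005}, {"translation": [-3.2, -0.8, 0], "twist": -0.008}, {"translation": [-4.8, -1.2, 0], "twist": -0.012}, {"translation": [-6.4, -1.7, 0], "twist": -0.015}, {"translation": [-8.0, -2.1, 0], "twist": -0.019}, {"translation": [-9.6, -2.5, 0], "twist": -0.023}, {"translation": [-11.2, -2.9, 0], "twist": -0.027}, {"translation": [-12.7, -3.3, 0], "twist": -0.031}, {"translation": [-14.3, -3.7, 0], "twist": -0.035}, {"translation": [-15.9, -4.2, 0], "twist": -0.038}, {"translation": [-17.2, -4.5, 0], "twist": -0.041}, {"translation": [-18.2, -4.7, 0], "twist": -0.044}, {"translation": [-18.8, -4.9, 0], "twist": -0.046}, {"translation": [-19.1, -5.0, 0], "twist": -0.046}, {"translation": [-19.1, -5.0, 0], "twist": -0.046}, {"translation": [-19.1, -5.0, 0], "twist": -0.046}]'

```text
t: 10.83
tool_pos: [476.3, -209.0, 116.2]
orientation: [0.606, 0.795, 0.0, -0.0]
wrist_force: [-0.2, 0.0, -3.6]
gripper_width: 0.671
```

Run:
```python
from m import *
np.set_printoptions(precision=2,suppress=True)
a=grab("wrist","p1")[0]
s=read_state();print(s["tool_pos"],s["orientation"],2*np.arctan2(s["orientation"][1],s["orientation"][0]),s["wrist_force"],s["ft_torque"])
x=np.array([-.2650,.9642,0]);y=np.array([-.9642,-.2650,0]);o=np.array([483.9,-238.2,0])
im=cv2.resize(a[:,:,::-1],(800,600),interpolation=cv2.INTER_CUBIC)
for X,Y,Z in ((97,35,44),(97,-35,44),(125,50,8),(125,-50,8)):
    p=proj("p1",o+x*X+y*Y+[0,0,Z])*800/512; print(X,Y,p); cv2.drawMarker(im,tuple(int(round(v)) for v in p),(0,0,255),0,12,1)
cv2.imwrite("pics/v8.png",im)
```

```text
[ 476.32 -208.83  116.21] [ 0.61  0.8   0.   -0.  ] 1.8394423246416964 [ 0.28 -0.57 -3.79] [-0.   -0.    0.02]
97 35 [317.08 175.74]
97 -35 [476.65 176.12]
125 50 [295.25 111.78]
125 -50 [498.72 112.28]
```

View pics/v8.png

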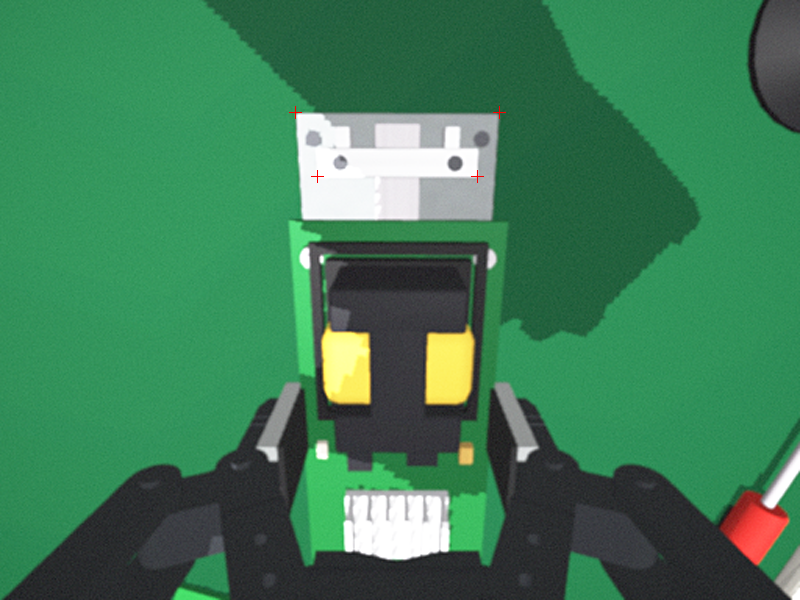

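The predicted holder marks lie on the plate corners and jaw to within about a pixel. The board end centre (398,222) lines up with the plate centre (397). Descending.

Request:
carry_out --rows '[{"translation": [-0.1, 0, 0.3], "twist": 0}, {"translation": [-0.1, 0, 0.9], "twist": 0}, {"translation": [-0.1, 0, 1.7], "twist": 0}, {"translation": [-0.1, 0, 2.7], "twist": 0}, {"translation": [-0.1, 0, 3.7], "twist": 0}, {"translation": [-0.1, 0, 4.7], "twist": 0}, {"translation": [-0.1, 0, 5.7], "twist": 0}, {"translation": [-0.1, 0, 6.7], "twist": 0}, {"translation": [-0.1, 0, 7.6], "twist": 0}, {"translation": [-0.1, 0, 8.4], "twist": 0}, {"translation": [-0.1, 0, 9.0], "twist": 0}, {"translation": [-0.1, 0, 9.4], "twist": 0}, {"translation": [-0.1, 0, 9.6], "twist": 0}, {"translation": [-0.1, 0, 9.7], "twist": 0}, {"translation": [-0.1, 0, 9.7], "twist": 0}, {"translation": [-0.1, 0, 9.7], "twist": 0}]'

```text
t: 12.22
tool_pos: [477.1, -210.6, 19.7]
orientation: [0.606, 0.795, 0.0, 0.0]
wrist_force: [0.3, 0.7, -4.4]
gripper_width: 0.675
```

Request:
carry_out --rows '[{"translation": [0, 0, 0.1], "twist": 0}, {"translation": [0, 0, 0.2], "twist": 0}, {"translation": [0, 0, 0.3], "twist": 0}, {"translation": [0, 0, 0.4], "twist": 0}, {"translation": [0, 0, 0.45], "twist": 0}, {"translation": [0, 0, 0.45], "twist": 0}, {"translation": [0, 0, 0.45], "twist": 0}]'

```text
t: 12.8
tool_pos: [476.7, -210.4, 14.7]
orientation: [0.606, 0.795, -0.0, -0.0]
wrist_force: [0.1, -0.9, -4.2]
gripper_width: 0.67
```

Still the full weight; down in fine steps.

Request:
carry_out --rows '[{"translation": [0, 0, 0.04], "twist": 0}, {"translation": [0, 0, 0.08], "twist": 0}, {"translation": [0, 0, 0.12], "twist": 0}, {"translation": [0, 0, 0.15], "twist": 0}, {"translation": [0, 0, 0.15], "twist": 0}, {"translation": [0, 0, 0.15], "twist": 0}]'

```text
t: 13.3
tool_pos: [476.8, -210.5, 13.6]
orientation: [0.606, 0.795, 0.0, 0.0]
wrist_force: [-2.3, 0.3, 0.1]
gripper_width: 0.671
```

Request:
carry_out --rows '[{"translation": [0, 0, 0.04], "twist": 0}, {"translation": [0, 0, 0.08], "twist": 0}, {"translation": [0, 0, 0.1], "twist": 0}, {"translation": [0, 0, 0.1], "twist": 0}, {"translation": [0, 0, 0.1], "twist": 0}]'

```text
t: 13.72
tool_pos: [476.8, -210.5, 13.5]
orientation: [0.606, 0.795, 0.0, 0.0]
wrist_force: [-3.3, 1.2, 9.7]
gripper_width: 0.673
```

Request:
carry_out --rows '[{"translation": [0, 0, -0.05], "twist": 0}, {"translation": [0, 0, -0.07], "twist": 0}, {"translation": [0, 0, -0.07], "twist": 0}, {"translation": [0, 0, -0.07], "twist": 0}]' --squeeze 20

```text
t: 14.05
tool_pos: [476.8, -210.5, 13.5]
orientation: [0.606, 0.795, 0.0, 0.0]
wrist_force: [-2.6, 1.5, 6.3]
gripper_width: 0.672
```

Request:
carry_out --rows '[{"translation": [0, 0, -0.07], "twist": 0}, {"translation": [0, 0, 0], "twist": 0}, {"translation": [0, 0, 0], "twist": 0}, {"translation": [0, 0, 0], "twist": 0}, {"translation": [0, 0, 0], "twist": 0}, {"translation": [0, 0, 0], "twist": 0}, {"translation": [0, 0, 0], "twist": 0}, {"translation": [0, 0, 0], "twist": 0}]' --jaw 7.6

```text
t: 14.72
tool_pos: [476.8, -210.5, 13.0]
orientation: [0.606, 0.795, -0.0, 0.0]
wrist_force: [-0.5, 0.1, -0.4]
gripper_width: 0.89
```

Released, the board stands on its feet. Rising, then a check from the side and wrist cameras.

Request:
carry_out --rows '[{"translation": [0, 0, -0.3], "twist": 0}, {"translation": [0, 0, -0.8], "twist": 0}, {"translation": [0, 0, -1.6], "twist": 0}, {"translation": [0, 0, -2.6], "twist": 0}, {"translation": [0, 0, -4.0], "twist": 0}, {"translation": [0, 0, -6.0], "twist": 0}, {"translation": [0, 0, -8.5], "twist": 0}, {"translation": [0, 0, -11], "twist": 0}, {"translation": [0, 0, -11], "twist": 0}]'

```text
t: 15.47
tool_pos: [480.2, -212.0, 129.0]
orientation: [0.606, 0.795, 0.001, 0.005]
wrist_force: [0.9, -1.2, 0.6]
gripper_width: 0.885
```

Request:
carry_out --rows '[{"translation": [-3, 0, 0], "twist": 0}, {"translation": [-6, 0, 0], "twist": 0}, {"translation": [-9, 0, 0], "twist": 0}, {"translation": [-12, 0, 0], "twist": 0}, {"translation": [-15, 0, 0], "twist": 0}, {"translation": [-18, 0, 0], "twist": 0}, {"translation": [-20.5, 0, 0], "twist": 0}, {"translation": [-20.5, 0, 0], "twist": 0}, {"translation": [-20.5, 0, 0], "twist": 0}, {"translation": [-20.5, 0, 0], "twist": 0}]' --jaw 0

```text
t: 16.3
tool_pos: [530.6, -407.5, 123.0]
orientation: [0.606, 0.795, 0.0, -0.001]
wrist_force: [-0.4, -0.0, 0.3]
gripper_width: 0.005
```

Run:
```python
from m import *
np.set_printoptions(precision=2,suppress=True)
a=grab("wrist","j1")[0]
s=read_state();T=s["tool_pos"];print(T,s["orientation"],s["gripper_width"])
x=np.array([-.2650,.9642,0]);y=np.array([-.9642,-.2650,0]);o=np.array([483.9,-238.2,0])
print("holder",(T-o)@x,(T-o)@y)
im=cv2.resize(a[:,:,::-1],(800,600),interpolation=cv2.INTER_CUBIC)
for X,Y,Z in ((-135,35,44),(-135,-35,44),(-147,35,44),(-147,-35,44),(-147,-22,58),(-147,22,58)):
    p=proj("j1",o+x*X+y*Y+[0,0,Z])*800/512; cv2.drawMarker(im,tuple(int(round(v)) for v in p),(0,0,255),0,10,1)
p=proj("j1",T)*800/512;print("tcp px",p); cv2.drawMarker(im,tuple(int(round(v)) for v in p),(255,0,255),0,10,1)
cv2.imwrite("pics/v9.png",im)
```

```text
[ 530.55 -407.07  123.08] [ 0.61  0.8   0.   -0.  ] 0.0004984145930424569
holder -175.18198136717174 -0.22796449074609543
tcp px [398.04 392.56]
```

View pics/v9.png

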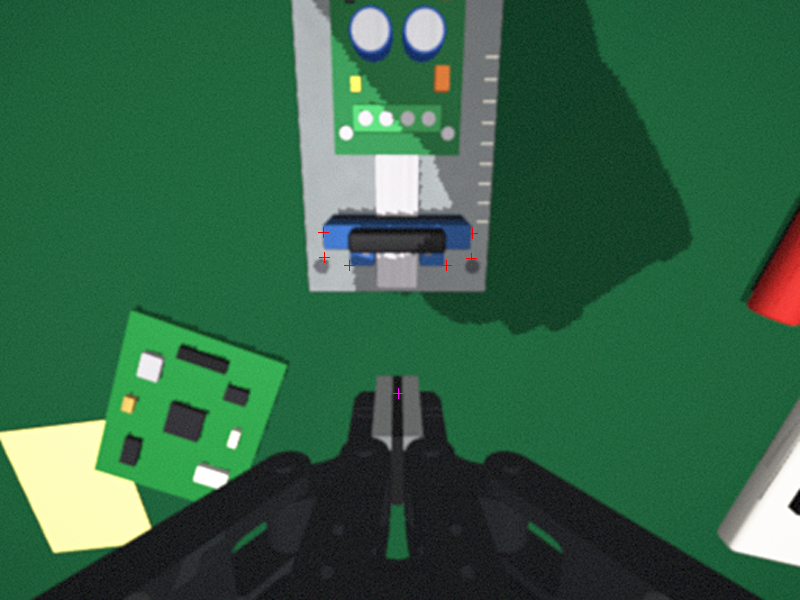

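The jaw is at (398,240), about 5 mm further in than fully open. The shut fingertips at (398,393) coincide with the computed TCP. The board stands straight, with a gap of about 27 mm to the jaw. I lower behind the jaw.

Request:
carry_out --rows '[{"translation": [0, 0, 2], "twist": 0}, {"translation": [0, 0, 4], "twist": 0}, {"translation": [0, 0, 6], "twist": 0}, {"translation": [0, 0, 7.5], "twist": 0}, {"translation": [0, 0, 8.5], "twist": 0}, {"translation": [0, 0, 9.2], "twist": 0}, {"translation": [0, 0, 9.4], "twist": 0}, {"translation": [0, 0, 9.4], "twist": 0}, {"translation": [0, 0, 9.4], "twist": 0}]'

```text
t: 17.1
tool_pos: [531.6, -408.3, 30.0]
orientation: [0.606, 0.795, 0.0, 0.001]
wrist_force: [0.1, 0.2, 0.4]
gripper_width: 0.003
```

Request:
carry_out --rows '[{"translation": [0.3, 0, 0], "twist": 0}, {"translation": [0.6, 0, 0], "twist": 0}, {"translation": [0.9, 0, 0], "twist": 0}, {"translation": [1.2, 0, 0], "twist": 0}, {"translation": [1.5, 0, 0], "twist": 0}, {"translation": [1.8, 0, 0], "twist": 0}, {"translation": [2.1, 0, 0], "twist": 0}, {"translation": [2.4, 0, 0], "twist": 0}, {"translation": [2.7, 0, 0], "twist": 0}, {"translation": [3.0, 0, 0], "twist": 0}, {"translation": [3.0, 0, 0], "twist": 0}]'

```text
t: 18.02
tool_pos: [523.1, -379.1, 29.1]
orientation: [0.606, 0.795, -0.0, 0.0]
wrist_force: [0.5, -1.2, -1.3]
gripper_width: 0.001
```

Request:
carry_out --rows '[{"translation": [0.2, 0, 0], "twist": 0}, {"translation": [0.4, 0, 0], "twist": 0}, {"translation": [0.6, 0, 0], "twist": 0}, {"translation": [0.8, 0, 0], "twist": 0}, {"translation": [1.0, 0, 0], "twist": 0}, {"translation": [1.2, 0, 0], "twist": 0}, {"translation": [1.4, 0, 0], "twist": 0}, {"translation": [1.6, 0, 0], "twist": 0}, {"translation": [1.8, 0, 0], "twist": 0}]'

```text
t: 18.77
tool_pos: [518.3, -361.6, 29.1]
orientation: [0.606, 0.795, 0.0, 0.0]
wrist_force: [1.0, -2.9, -1.4]
gripper_width: 0.002
```

Run:
```python
from m import *
np.set_printoptions(precision=2,suppress=True)
a=grab("wrist","j2")[0]
s=read_state();T=s["tool_pos"]
x=np.array([-.2650,.9642,0]);y=np.array([-.9642,-.2650,0]);o=np.array([483.9,-238.2,0])
print("holder",(T-o)@x,(T-o)@y,"F",s["wrist_force"]@x,s["wrist_force"])
im=cv2.resize(a[:,:,::-1],(800,600),interpolation=cv2.INTER_CUBIC)
cv2.imwrite("pics/v10.png",im)
```

```text
holder -127.65366969482925 -0.46917638509259724 F -1.5816941832895162 [ 0.05 -1.63  0.01]
```

View pics/v10.png

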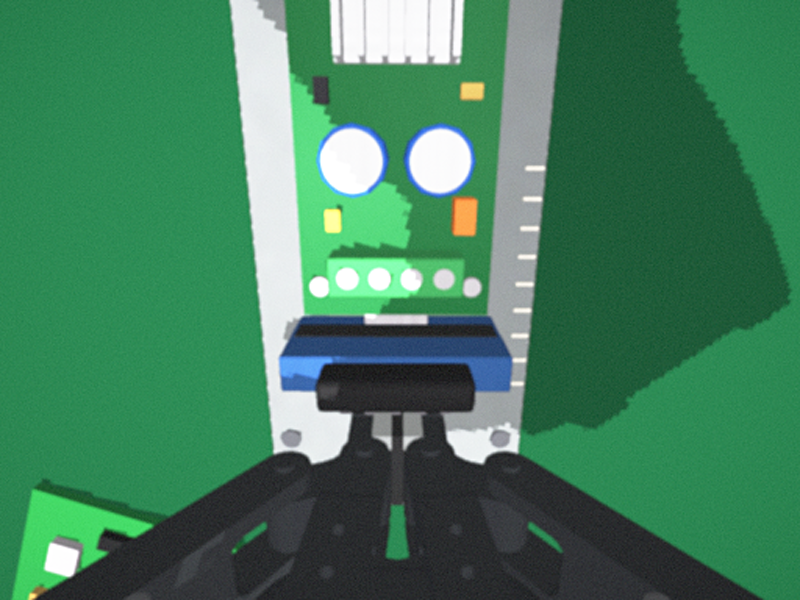

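The fingers are behind the tab (397,390) and the jaw has moved up to the board's end (v≈315), square to it. I keep pushing, slowly.

Request:
carry_out --rows '[{"translation": [0.1, 0, 0], "twist": 0}, {"translation": [0.2, 0, 0], "twist": 0}, {"translation": [0.3, 0, 0], "twist": 0}, {"translation": [0.4, 0, 0], "twist": 0}, {"translation": [0.5, 0, 0], "twist": 0}, {"translation": [0.6, 0, 0], "twist": 0}, {"translation": [0.7, 0, 0], "twist": 0}]'

```text
t: 19.4
tool_pos: [516.6, -355.5, 29.1]
orientation: [0.606, 0.795, -0.0, 0.0]
wrist_force: [1.2, -5.1, -3.1]
gripper_width: -0.0
```

Request:
carry_out --rows '[{"translation": [0.05, 0, 0], "twist": 0}, {"translation": [0.1, 0, 0], "twist": 0}, {"translation": [0.15, 0, 0], "twist": 0}, {"translation": [0.2, 0, 0], "twist": 0}, {"translation": [0.25, 0, 0], "twist": 0}, {"translation": [0.3, 0, 0], "twist": 0}]'

```text
t: 19.9
tool_pos: [516.0, -353.1, 29.1]
orientation: [0.606, 0.795, -0.001, 0.001]
wrist_force: [0.8, -4.6, -1.3]
gripper_width: -0.0
```

Request:
carry_out --rows '[{"translation": [0.05, 0, 0], "twist": 0}, {"translation": [0.1, 0, 0], "twist": 0}, {"translation": [0.15, 0, 0], "twist": 0}, {"translation": [0.2, 0, 0], "twist": 0}]'

```text
t: 20.23
tool_pos: [515.5, -351.2, 29.1]
orientation: [0.606, 0.795, -0.001, 0.001]
wrist_force: [1.1, -4.3, -2.4]
gripper_width: -0.004
```

Request:
carry_out --rows '[{"translation": [0.05, 0, 0], "twist": 0}, {"translation": [0.1, 0, 0], "twist": 0}]'

```text
t: 20.4
tool_pos: [515.2, -350.2, 29.1]
orientation: [0.606, 0.795, -0.001, 0.001]
wrist_force: [1.1, -4.9, -2.1]
gripper_width: -0.001
```

Request:
carry_out --rows '[{"translation": [0.05, 0, 0], "twist": 0}, {"translation": [0.1, 0, 0], "twist": 0}]'

```text
t: 20.57
tool_pos: [515.0, -349.3, 29.1]
orientation: [0.606, 0.795, -0.001, 0.001]
wrist_force: [1.0, -5.1, -2.0]
gripper_width: 0.001
```

Request:
carry_out --rows '[{"translation": [0.05, 0, 0], "twist": 0}, {"translation": [0.1, 0, 0], "twist": 0}]'

```text
t: 20.73
tool_pos: [514.7, -348.4, 29.1]
orientation: [0.606, 0.795, -0.001, 0.001]
wrist_force: [1.8, -6.3, -2.1]
gripper_width: 0.002
```

Request:
carry_out --rows '[{"translation": [0.05, 0, 0], "twist": 0}, {"translation": [0.1, 0, 0], "twist": 0}]'

```text
t: 20.9
tool_pos: [514.7, -348.4, 29.2]
orientation: [0.607, 0.795, -0.001, 0.002]
wrist_force: [1.2, -8.3, -2.7]
gripper_width: 0.001
```

Run:
```python
from m import *
np.set_printoptions(precision=2,suppress=True)
a=grab("scene","s2")[0];grab("side","d2");w=grab("wrist","j3")[0]
s=read_state();T=s["tool_pos"]
x=np.array([-.2650,.9642,0]);y=np.array([-.9642,-.2650,0]);o=np.array([483.9,-238.2,0])
print("holder",(T-o)@x,(T-o)@y,"F",s["wrist_force"]@x,s["wrist_force"])
c=a[120:200,140:260,::-1];d=cv2.imread("pics/d2.png")[125:190,225:305]
cv2.imwrite("pics/v11.png",np.hstack([cv2.resize(c,(450,300),interpolation=cv2.INTER_CUBIC),cv2.resize(w[:,:,::-1][100:300,150:350],(300,300),interpolation=cv2.INTER_CUBIC)]))
```

```text
holder -114.39181093921113 -0.5237010293818818 F -7.51492915343935 [ 1.73 -7.32 -3.91]
```

View pics/v11.png

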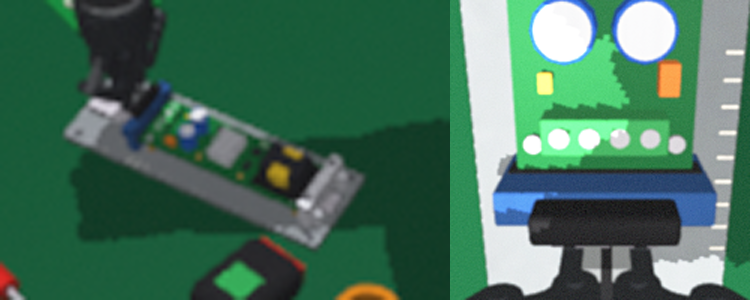

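Motion stopped as the force rose, and the transformer end looks to be on the fixed jaw. I press a little more to confirm.

Request:
carry_out --rows '[{"translation": [0.05, 0, 0], "twist": 0}, {"translation": [0.1, 0, 0], "twist": 0}, {"translation": [0.1, 0, 0], "twist": 0}, {"translation": [0.1, 0, 0], "twist": 0}]'

```text
t: 21.38
tool_pos: [514.7, -348.3, 29.2]
orientation: [0.607, 0.795, -0.002, 0.002]
wrist_force: [2.1, -9.0, -3.5]
gripper_width: -0.0
```

Request:
carry_out --rows '[{"translation": [0.05, 0, 0], "twist": 0}, {"translation": [0.1, 0, 0], "twist": 0}, {"translation": [0.15, 0, 0], "twist": 0}, {"translation": [0.2, 0, 0], "twist": 0}, {"translation": [0.2, 0, 0], "twist": 0}, {"translation": [0.2, 0, 0], "twist": 0}]'

```text
t: 21.88
tool_pos: [514.7, -348.3, 29.3]
orientation: [0.607, 0.795, -0.003, 0.004]
wrist_force: [2.5, -13.5, -7.2]
gripper_width: 0.002
```

At 13.7 N there is no further movement, so it is snug. Retreat and check.

Request:
carry_out --rows '[{"translation": [-0.4, 0, 0], "twist": 0}, {"translation": [-1.2, 0, 0], "twist": 0}, {"translation": [-2.4, 0, 0], "twist": 0}, {"translation": [-4, 0, 0], "twist": 0}, {"translation": [-5, 0, 0], "twist": 0}, {"translation": [-5, 0, 0], "twist": 0}]'

```text
t: 22.38
tool_pos: [527.1, -393.2, 28.9]
orientation: [0.607, 0.795, 0.0, 0.0]
wrist_force: [2.1, 0.7, 0.5]
gripper_width: 0.002
```

Request:
carry_out --rows '[{"translation": [0, 0, -4], "twist": 0}, {"translation": [0, 0, -8], "twist": 0}, {"translation": [0, 0, -12], "twist": 0}, {"translation": [0, 0, -16], "twist": 0}, {"translation": [4, 0, -20], "twist": 0}, {"translation": [8, 0, -24], "twist": 0}, {"translation": [12, 0, -26], "twist": 0}, {"translation": [14, 0, -26], "twist": 0}, {"translation": [14, 0, -26], "twist": 0}, {"translation": [14, 0, -26], "twist": 0}, {"translation": [14, 0, -26], "twist": 0}, {"translation": [14, 0, -26], "twist": 0}]'

```text
t: 23.38
tool_pos: [489.3, -257.1, 287.8]
orientation: [0.606, 0.795, -0.0, -0.001]
wrist_force: [-0.5, -0.4, -0.5]
gripper_width: -0.002
```

Run:
```python
from m import *
np.set_printoptions(precision=2,suppress=True)
a=grab("wrist","f1")[0]
s=read_state();print(s["tool_pos"],s["wrist_force"])
x=np.array([-.2650,.9642,0]);y=np.array([-.9642,-.2650,0]);o=np.array([483.9,-238.2,0])
im=cv2.resize(a[:,:,::-1],(800,600),interpolation=cv2.INTER_CUBIC)
for X,Y,Z in ((97,30,26),(97,-30,26),(-93,30,26),(-93,-30,26),(-93,35,44),(-93,-35,44),(62,0,54)):
    p=proj("f1",o+x*X+y*Y+[0,0,Z])*800/512; cv2.drawMarker(im,tuple(int(round(v)) for v in p),(0,0,255),0,8,1)
cv2.imwrite("pics/v12.png",im)
hsv=cv2.cvtColor(a[:,:,::-1].copy(),cv2.COLOR_BGR2HSV)
m=(abs(hsv[:,:,0].astype(int)-26)<6)&(hsv[:,:,1]>150)&(hsv[:,:,2]>90);k=np.zeros_like(m);k[60:260,190:320]=1
v,u=np.nonzero(m&k);P=onz("f1",(u.mean(),v.mean()),44)-o;print("yellow",u.mean(),v.mean(),P@x,P@y)
```

```text
[ 489.28 -257.4   287.52] [-0.77  0.34  0.63]
yellow 258.7563025210084 93.8109243697479 57.69300372873504 -5.326695599666949
```

View pics/v12.png

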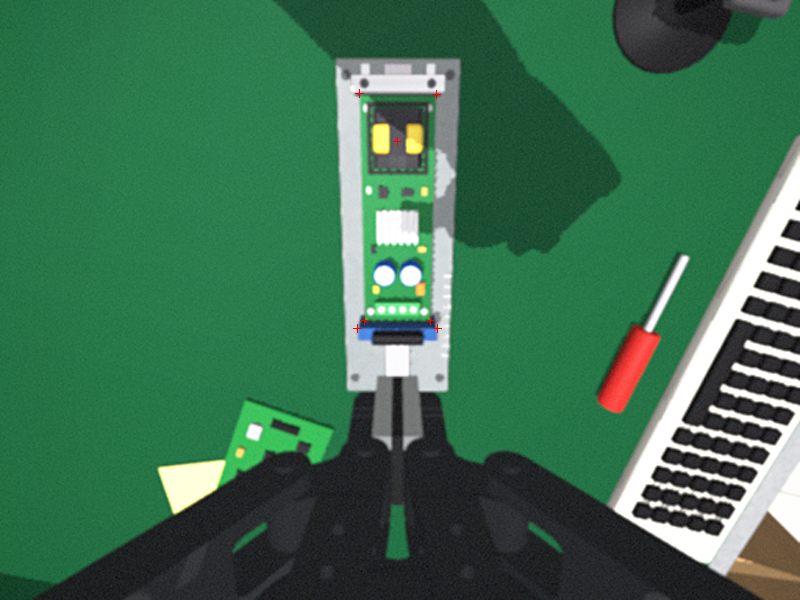

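The last view shows the board square and centred. Its transformer end is at the fixed jaw (398,95), the blue jaw is against its other end (398,322), and the transformer at (397,139) is on its predicted mark. Nothing is touching the robot, so I hand in.

```bash
python3 -c "
from workcell import *
print(sign_off())"
```

```text
the job is handed in; nothing more can be done
None
```

The power board is in the holder, transformer end at the fixed jaw, with the blue jaw pushed up against its other end. I handed the job in at about 23 s. `sign_off()` gives no verdict, so success rests on my own checks.

I gripped the board by its long edges about 34 mm from its middle, towards the transformer. I carried it level and set it on its feet about 7 mm short of the fixed jaw. I let go only once the wrist force showed it was standing on the plate. Then I pushed the blue jaw with the closed fingers until it stopped moving; it held still up to about 14 N.

**Last checks:**
- **Final wrist view:** the board is square and centred between both jaws. The transformer sits in its socket within about 2 pixels of its predicted spot. The robot touches nothing (wrist force about 1 N or less).
- **Jaw position:** the jaw stopped about 1.5 mm further along than expected, roughly 0.0435 m by my estimate. That is inside the 0.0385–0.046 m limits and within calibration error.
- **A check that disagreed:** the yellow-colour centroid came out about 4–5 mm off (x 57.7, y -5.3 mm, against an expected 62, 0). I put that down to shadow and other yellow parts in the mask, because the picture shows the transformer centred.
- **Not re-measured:** I saw nothing disturbed in the views I took, but I did not measure the other objects' positions again at the end.

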